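Hook a dropped thumb nut out from under the wire shelf

TASK

A red thumb nut has rolled under the yellow wire shelf, out of the hand's reach: draw the hook tool out of its sleeve by its bare neck, lay it down on the bench and let go, then take it again by its wooden handle and drag the nut out in front of the shelf. Lay the hook flat on the bench, all of it in front of the shelf, and put the nut in the steel dish. Do not touch the nut with the gripper while it is under the shelf, and leave the black knob, the solder spool and the amber jar where they are.

Things in the scene. Friction and masses are not known exactly. Their poses are not given: they have to be found in the camera images.
- shelf: Low yellow wire shelf, fixed: 220 deep (x), 600 wide (y), wires from 55 to 61 mm above the bench, a 10 mm square leg at each corner, open on all sides below. Origin at bench level in the middle of its front edge (nearest the robot); x points inward under the shelf, z up. Two small boxes stand on its back corners, up to 102 mm above the bench.
- sleeve: Dark steel sleeve fixed to the bench: a straight tunnel 125 long (along its x), 36 wide, 32 high, open at both ends, with the bench as its floor; inside 26 wide and 28 high. Origin at bench level at its middle; the hook sticks out of its +x end and is drawn out along +x. At the start the whole handle of the hook is inside it.
- hook_handle (a point): Middle of the wooden handle (120 long, 18 wide, 18 high) of the loose, flat-lying hook tool, 110 g; all its undersides are 9 mm below this point. x: from handle to hook; z up. A bare aluminium neck, 10 wide and 10 high, runs on to x = 175 mm. The 10 mm square hook there: a cross bar (x 165 to 175) out to y = +46, then a lip turned back towards the handle (x 145 to 165, y 36 to 46).
- hook_neck (a point): Point on the bare neck of the hook tool where it can be gripped while in the sleeve: 105 mm in +x from the handle's middle, 5 mm above the tool's underside; same axes. Bare neck from 60 to 165 mm from the handle's middle.
- hook_pocket (a point): Where the nut's centre sits when caught in the hook: 152 mm in +x and 20.5 mm in +y from the handle's middle, 5 mm above the underside; same axes. The pocket between neck and lip is 31 mm wide in y and open towards -x.
- nut_center (a point): Centre of the loose red thumb nut: a knurled disc with a brass centre, 26 mm in diameter, 14 high, about 50 g, lying flat on the bench under the shelf at the start (this point is 7 mm above its underside).
- dish_in (a point): Centre of the inner floor of the round steel dish (loose, 300 g): mouth 120 mm across, rim 26 mm above the bench, sloping sides, wall 3 mm; z up.
- knob_center (a point): Bystander: black plastic control knob, 30 mm in diameter, 18 high, standing under the shelf on the +y side of the nut; point at its centre.
- spool_center (a point): Bystander: solder spool standing on the bench, 54 mm in diameter, 38 high, white flanges; point at its centre.
- jar_center (a point): Bystander: amber glass jar with white cap, 48 mm in diameter, 55 high; point at its centre.
Not all that is in view belongs to the job. What is shaped like the sleeve but blue or pink is not meant. There is more than one size of the part that bears hook_handle; the job needs the larger.

How it is judged:
On the way, in this order (a step that is already met when the one before it is completed fails the run):
1. the hook lies flat on the bench, wholly out of its sleeve, let go ((x of hook_handle in the frame of sleeve above 0.12 m or y of hook_handle in the frame of sleeve above 0.05 m or y of hook_handle in the frame of sleeve below -0.05 m) and contact force between the fingers and hook below 0.05 N and angle between hook_handle's own z axis and vertical below 0.08 rad and height (world z) of hook_handle below 0.015 m), for 0.2 s.
2. the hook is gripped by its handle (contact force between the fingers and hook above 1 N and distance between the grasp point and hook_handle below 0.065 m), for 0.2 s.
3. the nut has been dragged wholly out in front of the shelf (x of nut_center in the frame of shelf below -0.015 m), for 0.1 s.
4. the hook is let go, flat on the bench (contact force between the fingers and hook below 0.05 N and angle between hook_handle's own z axis and vertical below 0.08 rad and height (world z) of hook_handle below 0.015 m), for 0.2 s.
At the end, for the whole second after the job is handed in: The nut lies at rest in the steel dish (within 45 mm of its centre, under 22 mm above its floor), the dish stands level on the bench, and the hook lies flat on the bench, at rest, all in front of the shelf (its pocket point by 20 mm or more) (horizontal distance between nut_center and dish_in below 0.045 m and z of nut_center in the frame of dish_in between 0 and 0.022 m and angle between each of dish_in, hook_handle's own z axis and vertical below 0.08 rad and height (world z) of dish_in below 0.012 m and linear speed of each of nut, hook below 0.02 m/s and height (world z) of hook_handle below 0.015 m and x of hook_pocket in the frame of shelf below -0.02 m and x of hook_handle in the frame of shelf below 0 m); the robot touches nothing.
It fails at once if the gripper touches the nut while it is under the shelf (x of nut_center in the frame of shelf above -0.01 m and contact force between any of the fingers, the arm and nut above 0.05 N).
It fails at once if the black knob is moved more than 20 mm (distance of knob_center from where it was at the start of the episode above 0.02 m).
It fails at once if the solder spool is moved more than 20 mm (distance of spool_center from where it was at the start of the episode above 0.02 m).
It fails at once if the amber jar is moved more than 20 mm (distance of jar_center from where it was at the start of the episode above 0.02 m).
It also fails if it takes over 72 s, if anything falls off the work surface, if the arm or the gripper's body presses on something with over 40 N, if the wrist force passes 120 N, or if a joint passes its speed limit or range.

ROBOT

A 6-joint arm with a two-finger parallel gripper is mounted at the origin on the work surface. World frame = base frame: x ahead of the robot, y to its left, z up, the work surface at z = 0. Lengths are in m, angles in rad, forces in N, time in s.
With the tool pointing down it reaches from about 0.3 to 0.75 m from the base axis. Payload 8.5 kg.
Tool frame: the origin (TCP) lies midway between the tips of the shut fingers; the grasp point (between the pads) lies grasp_offset behind it (grasp_offset is the distance from the TCP to the grasp point, in m); z points along the fingers, y is the direction in which the jaws open and shut (so a half turn about z gives the same grasp; the last joint's range is limited). The gripper opens to 88 mm and grips with 3 to 60 N. Pads are 18 mm wide; open, the fingers measure 123 mm over their backs; the gripper's body (75 mm by 187 mm) begins 45 mm behind the grasp point.
Start: joints at [1.118, 0.381, 1.297, -0, 1.464, -0.215], TCP at [0.13, 0.535, 0.239] pointing down, gripper open.
Joint ranges: [-3.11, 3.11], [-0.89, 2.33], [0.22, 2.48], [-1.42, 4.56], [0.17, 2.85], [-2.88, 2.88]. Speed limits (rad/s): [2.39, 2.39, 3.14, 3.14, 3.14, 3.14].

INTERFACE

Orientations are given as a unit quaternion [x, y, z, w].
In Python, from cell import goto, move_linear, goto_joints, set_gripper, hold, ik, get_obs, read_camera, IKError, job_done, grasp_offset gives the robot as it stands. The module is installed in compiled form; this text tells all that it offers. Calls block until the motion is done:
- goto(position, orientation): joint-space move of the TCP to a pose.
- move_linear(position, orientation=None, vel=0.15, f_stop=None): straight line of the TCP; orientation=None keeps the orientation; vel is the mean speed in m/s. With f_stop (N) it stops when the force on the tool has changed by that much, and returns True; else False.
- goto_joints(angles): joint-space move.
- set_gripper(opening): finger opening in m; the grip force is fixed at half the most; returns when the fingers have stopped.
- hold(seconds).
- ik(position, orientation): joint angles nearest the present ones, or None.
- get_obs(): the state.
- read_camera(name): name is "scene" or "top" or "wrist"; returns a dict with "img" (480x640x3 uint8, red, green, blue), "range_z" (480x640 float32, m along the optical axis (not along the pixel's ray), 0 where there is no reading), "fov_y" (degrees; the focal length in pixels is half the picture's height over the tangent of half this angle, whatever the lens; pixels are square), "cx", "cy" (the principal point, pixels), "k1" (the pictures are not rectified: a ray, as slopes to the right and down, at radius r is drawn at 1 + k1 r^2 times it, then the intrinsics apply), "pose" (4x4, takes a point from camera to world coordinates); the wrist camera has in their place "hand_eye" (4x4, takes a point from camera to tool coordinates, whose origin is the TCP and whose axes are the flange's). Camera axes: x right, y up, looking along -z (the intrinsics and any distortion apply to the point x, -y, -z); pixel columns grow to the right and rows downward; lengths in m; the calibration is good to about 2 mm. A picture is of the moment at which its call begins: read the wrist's pose just before it.
A pose or a line that the arm cannot do raises IKError and nothing moves.
- job_done(): hands the job in, once; it reports no verdict.
The state is a dict: "t": time; "joint_positions": joint angles; "qd": joint speeds; "joint_torque": joint torques, N m; "eef_pos": TCP position; "tcp_rot": TCP orientation; "contact_force": force on the tool from outside, world axes, zero at the start; "ft_torque": the same for the moment, N m; "finger_gap": finger opening in m.
Only numpy, scipy, OpenCV 4.12 (cv2) and the standard library are available. Lean on these libraries where they do the work, as an engineer would, in place of code of your own. Each camera call takes 0.05 s, during which the arm holds its last target.

## Working session

There is one attempt and no reset: what is moved stays moved. The work goes in short steps, each a Python script; the robot and the scene stay as the last script left them, time stands still between calls to the robot, and variables do not carry over. Pictures are saved under pics/ and viewed, and the job is handed in when it is done.

```bash
mkdir -p pics
cat > h.py <<'E'
import numpy as np, cv2
from cell import *
from scipy.spatial.transform import Rotation as R
def snap(name,fn):
    o=get_obs(); c=read_camera(name); 
    if name=="wrist":
        T=np.eye(4);T[:3,:3]=R.from_quat(o["tcp_rot"]).as_matrix();T[:3,3]=o["eef_pos"];c["pose"]=T@c["hand_eye"]
    cv2.imwrite("pics/"+fn+".png",c["img"][:,:,::-1]); np.savez("pics/"+fn+".npz",**{k:v for k,v in c.items()}); return c
def load(fn): return dict(np.load("pics/"+fn+".npz"))
def ray(c,u,v):
    f=240/np.tan(np.radians(float(c["fov_y"]))/2)
    p=np.array([(u-c["cx"])/f,(v-c["cy"])/f]);q=p.copy()
    for _ in range(30): q=p/(1+c["k1"]*(q@q))
    d=np.array([q[0],-q[1],-1.]); return c["pose"][:3,3], c["pose"][:3,:3]@d
def atz(c,u,v,z):
    o,d=ray(c,u,v); return o+d*(z-o[2])/d[2]
def atd(c,u,v):
    o,d=ray(c,u,v); return o+d*c["range_z"][int(round(v)),int(round(u))]
def crop(fn,u0,v0,u1,v1,s,out):
    im=cv2.imread("pics/"+fn+".png")[v0:v1,u0:u1]; cv2.imwrite("pics/"+out+".png",cv2.resize(im,None,fx=s,fy=s,interpolation=cv2.INTER_CUBIC))
def down(yaw): # tool x at angle yaw, z down
    return (R.from_euler("z",yaw)*R.from_euler("x",np.pi)).as_quat()
E
python3 - <<'E'
from h import *
for n in ["scene","top","wrist"]:
    c=snap(n,n+"0"); print(n,c["fov_y"],c["cx"],c["cy"],c["k1"],c["pose"].round(3).tolist())
o=get_obs();print(o, grasp_offset)
E
```

```text
scene 56.993426769426215 326.23931580000135 238.0413930278306 0.03879483573901886 [[0.849, -0.311, 0.426, 0.99], [0.528, 0.476, -0.703, -0.956], [0.016, 0.822, 0.569, 0.734], [0.0, 0.0, 0.0, 1.0]]
top 44.25359035202388 322.74169676849925 232.34688205356014 -0.050960467478534825 [[-0.012, 0.995, -0.097, 0.341], [-1.0, -0.014, -0.015, -0.13], [-0.017, 0.097, 0.995, 1.815], [0.0, 0.0, 0.0, 1.0]]
wrist 64.19223913400778 314.5311352681528 235.65747580197018 -0.07145810606392616 [[0.236, -0.934, -0.268, 0.061], [0.972, 0.226, 0.066, 0.551], [-0.001, -0.276, 0.961, 0.385], [0.0, 0.0, 0.0, 1.0]]
{'t': 0.15, 'joint_positions': array([ 1.11769627e+00,  3.81047909e-01,  1.29802296e+00, -1.17436408e-05,
        1.46356498e+00, -2.15320246e-01]), 'qd': array([-0.00051399, -0.00034907, -0.0040321 ,  0.00026184,  0.00025552,
        0.00073059]), 'joint_torque': array([ 2.12765772e-03, -4.38077474e+01, -2.24613976e+01,  7.14054680e-02,
        3.43606761e-02, -8.43042926e-05]), 'eef_pos': array([0.12947644, 0.53433698, 0.2382975 ]), 'tcp_rot': array([ 1.18609380e-01,  9.92940856e-01, -4.94651553e-04, -1.65581033e-04]), 'contact_force': array([0.13729823, 1.08018456, 0.27561204]), 'ft_torque': array([ 0.02456389,  0.06772751, -0.03278481]), 'finger_gap': 0.08790588471401102} 0.0187
```

View pics/scene0.png

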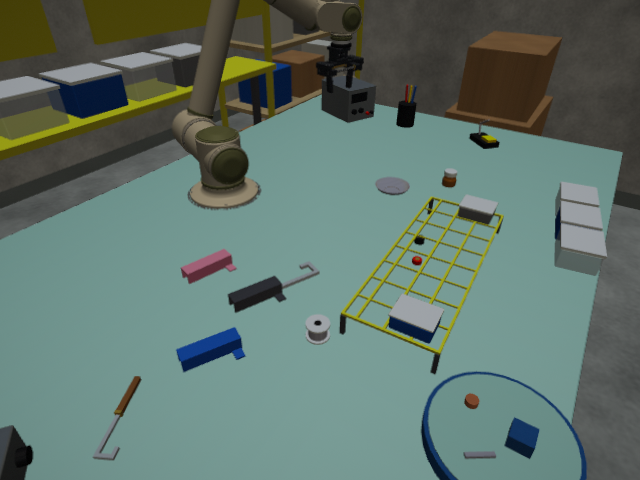

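View pics/top0.png

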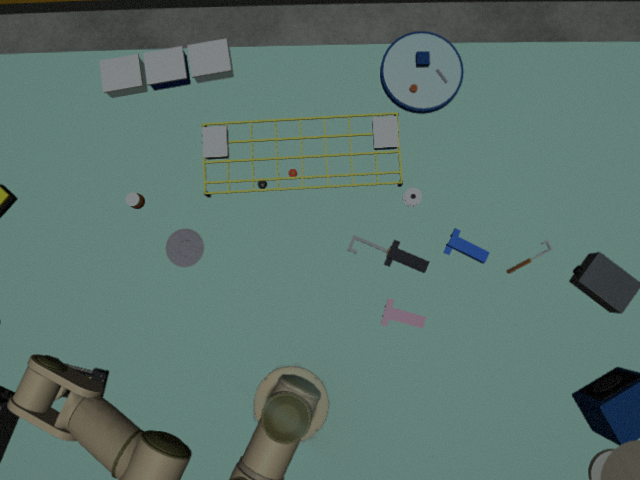

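View pics/wrist0.png

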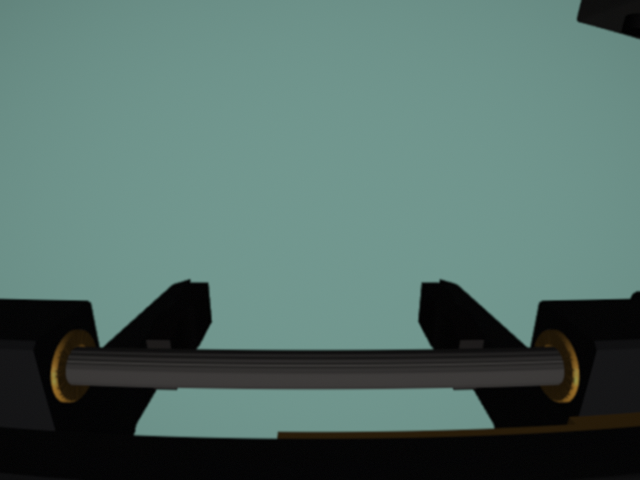

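The scene picture shows the dark sleeve at (255,293) with the hook out to (315,268), the nut at (417,260) and the knob at (420,240). The steel dish is at (392,185), the spool at (318,328) and the jar at (450,178). Candidates, by top-view pixel:
- **Sleeve:** dark (408,257), blue (467,246) or pink (404,316). The dark one is meant.
- **Hook:** the long one in the dark sleeve (370,243) or the small loose one at (530,257). The job needs the larger, which is the one in the sleeve.
- **Nut:** the red one under the shelf (293,173), or the orange disc in the blue tray (413,88). The one under the shelf is meant.

Next I'll enlarge those areas.

Run:
```python
from h import *
crop("top0",335,220,435,280,8,"c1"); crop("top0",190,105,420,215,3.4,"c2"); crop("scene0",170,190,350,310,4.4,"c3")
c=load("top0")
for n,u,v in [("nut",293,173),("knob",262.5,184),("dish",185,248),("jar",134,200),("spool",413,197),("s",408,257),("boxL",215,140)]:
    print(n,atd(c,u,v).round(4))
```

```text
nut [ 0.7032 -0.0118  0.0098]
knob [0.6695 0.083  0.0126]
dish [0.4743 0.3251 0.0048]
jar [0.6205 0.4739 0.0466]
spool [ 0.6185 -0.3787  0.034 ]
s [ 0.4363 -0.3597  0.0252]
boxL [0.7879 0.2139 0.1041]
```

View pics/c1.png

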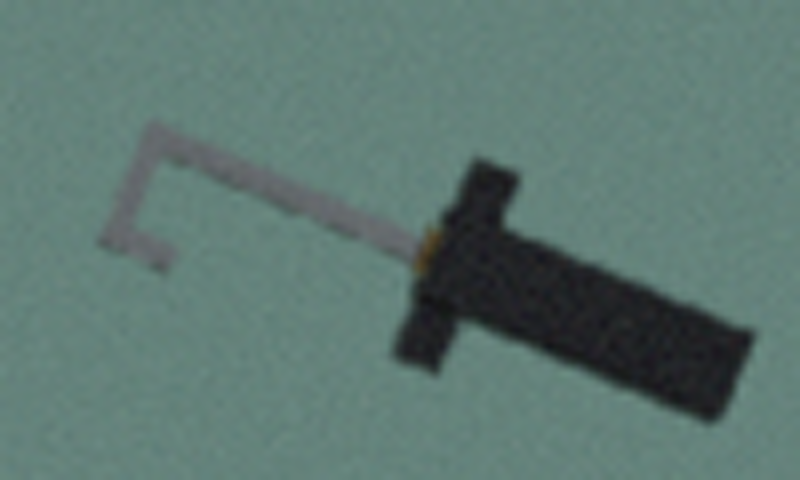

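View pics/c2.png

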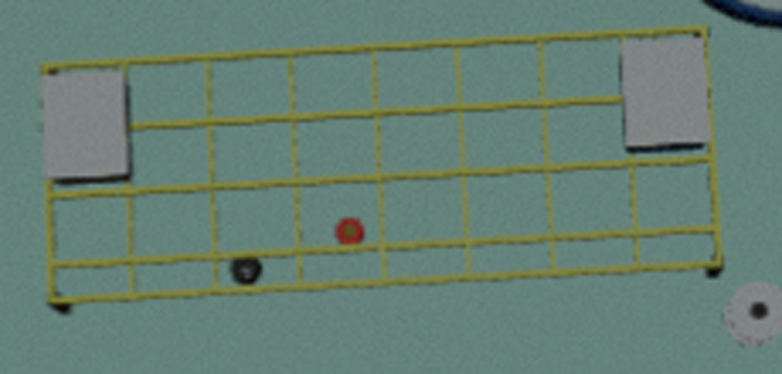

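View pics/c3.png

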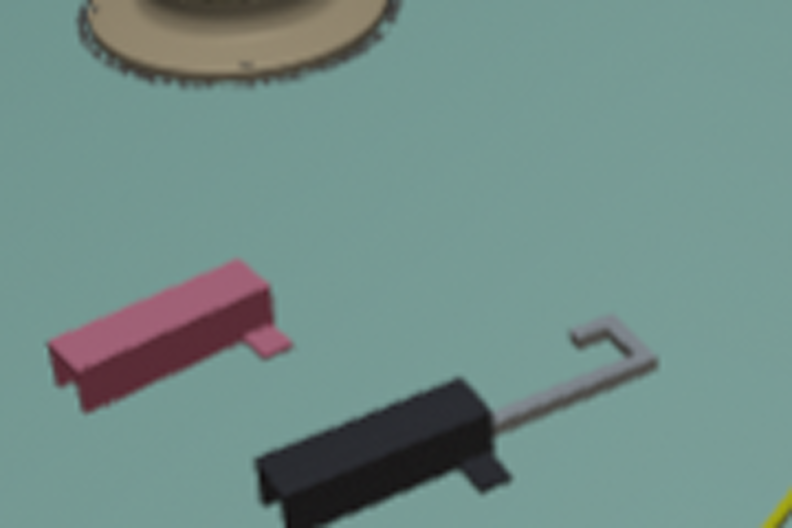

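The crops show that the dark sleeve at (408,257) holds the big hook with its wood just visible at the mouth; the lip points toward the robot. The red nut is the one under the shelf at c2 (350,231), with the knob at c2 (247,270). I'll compute the estimates and then take a wrist view.

Run:
```python
from h import *
c=load("top0"); s=load("scene0")
P=lambda x,y:(335+x/8,220+y/8)
f=lambda p,z:atz(c,p[0],p[1],z)[:2].round(4)
print("corner",f(P(155,122),.01),"neck at mouth",f(P(415,248),.01),"baredge",f(P(105,240),.01))
print("sleeve far corners",f(P(752,335),.032),f(P(715,420),.032), "mouth", f(P(515,228),.032),f(P(455,318),.032))
Q=lambda x,y:(190+x/3.4,105+y/3.4)
a=f(Q(52,300),.061);b=f(Q(719,265),.061);print("front",a,b,np.degrees(np.arctan2(*(b-a))), (a+b)/2, np.linalg.norm(b-a))
a=f(Q(43,66),.061);b=f(Q(707,30),.061);print("back",a,b)
print("nut",f(Q(350,231),.014),"knob",f(Q(247,270),.018),"scene nut",atz(s,417,260.,.010)[:2],atz(s,392,185,.01)[:2], atz(s,420,240,.014)[:2])
# grip pose options
for yaw in np.radians([65,245]):
    print(ik([.48,-.26,.25],down(yaw)))
```

```text
corner [ 0.5062 -0.199 ] neck at mouth [ 0.4564 -0.2975] baredge [ 0.4611 -0.179 ]
sleeve far corners [ 0.4203 -0.4218] [ 0.3885 -0.407 ] mouth [ 0.462  -0.3334] [ 0.4283 -0.31  ]
front [0.6353 0.2508] [ 0.6575 -0.3414] 177.85313918349988 [ 0.6464 -0.0453] 0.5926159633354472
back [0.8488 0.261 ] [ 0.8713 -0.3365]
nut [ 0.7025 -0.0119] knob [0.6672 0.0819] scene nut [ 0.70757291 -0.0157006 ] [0.46834095 0.3412666 ] [0.68023777 0.07205357]
[-0.71336376  0.36557941  1.28793634  0.          1.4880769  -0.27703145]
[-7.13363763e-01  3.65579410e-01  1.28793634e+00 -4.44089210e-16
  1.48807690e+00  2.86456120e+00]
```

Run:
```python
from h import *
goto([.45,-.28,.22],down(np.radians(65)))
snap("wrist","w1")
```

```text
(no output)
```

View pics/w1.png

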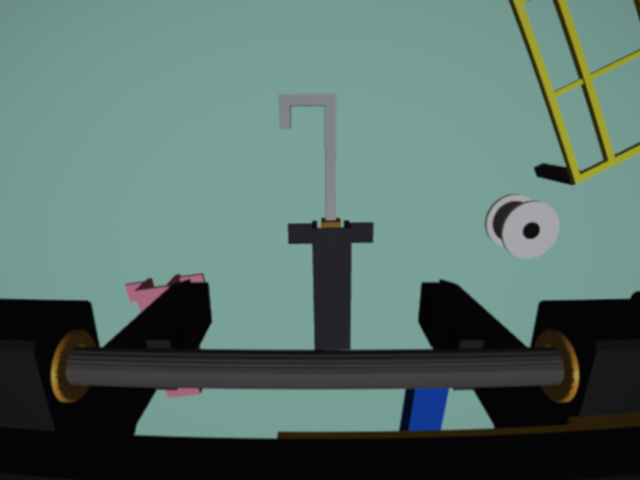

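The wrist view shows the hook's neck running from (331,218) to (330,105), the bar along row 94, the lip at (285,118), and wood just at the sleeve mouth (331,224).

Run:
```python
from h import *
crop("w1",260,80,400,260,4,"c4")
c=load("w1")
a=atz(c,330.3,100,.01);b=atz(c,330.8,212,.01);print(a,b,np.degrees(np.arctan2(*(a-b)[1::-1])))
t=atz(c,330,94,.01);m=atz(c,331,219,.018);print("tip",t,"handle end",m,np.linalg.norm(t-m))
s1=atz(c,332,232,.032);s2=atz(c,332,340,.032);print(s1,s2,np.degrees(np.arctan2(*(s1-s2)[1::-1])),np.linalg.norm(s1-s2))
print(atz(c,279,100,.01))
```

```text
[ 0.50282866 -0.20014172  0.01      ] [ 0.46126456 -0.29305922  0.01      ] 65.89995332182193
tip [ 0.50469805 -0.19538388  0.01      ] handle end [ 0.45910533 -0.29749557  0.018     ] 0.11211374935431215
[ 0.45579832 -0.30561373  0.032     ] [ 0.41024315 -0.40707173  0.032     ] 65.8196735259683 0.11121600306532417
[ 0.46156775 -0.18088156  0.01      ]
```

View pics/c4.png

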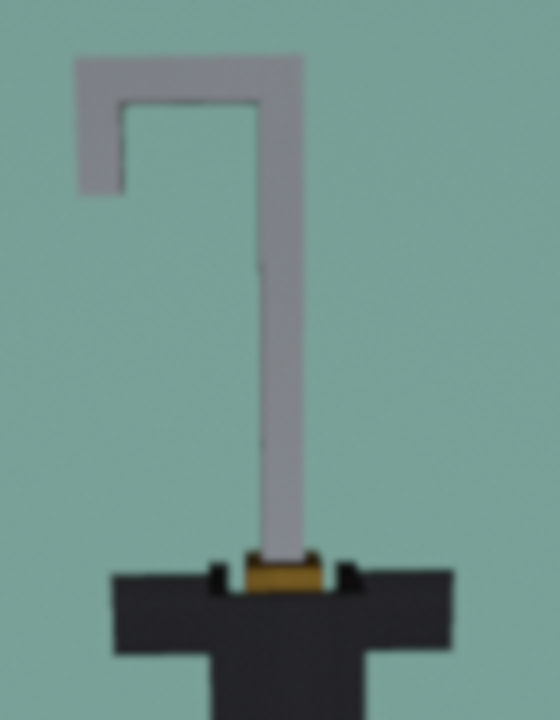

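Run:
```python
from h import *
y=np.radians(65.9);d=np.array([np.cos(y),np.sin(y),0]);q=down(y)
g=np.array([.5047,-.1954,0])-.070*d
set_gripper(.05)
goto(g+[0,0,.08],q)
print(move_linear(g+[0,0,.004],q,vel=.1,f_stop=8), get_obs()["eef_pos"])
set_gripper(0);o=get_obs();print(o["finger_gap"],o["contact_force"],o["t"])
print(move_linear(o["eef_pos"]+.165*d,q,vel=.12,f_stop=30)); o=get_obs();print(o["finger_gap"],o["contact_force"],o["t"],o["eef_pos"])
set_gripper(.05); move_linear(o["eef_pos"]+[0,0,.1],q,vel=.2)
e=get_obs()["eef_pos"]
goto(e-.13*d+[0,0,.11],q)
snap("wrist","w2"); snap("top","top2");print(get_obs()["t"])
```

```text
False [ 0.47642495 -0.25957832  0.00466073]
0.009546814036505825 [-0.1795922 -0.5737127  0.3467549] 6.2083
False
0.009299988632867509 [0.7523197  0.56807813 0.51689551] 7.7333 [ 0.54340226 -0.10899719  0.00403009]
9.9417
```

View pics/w2.png

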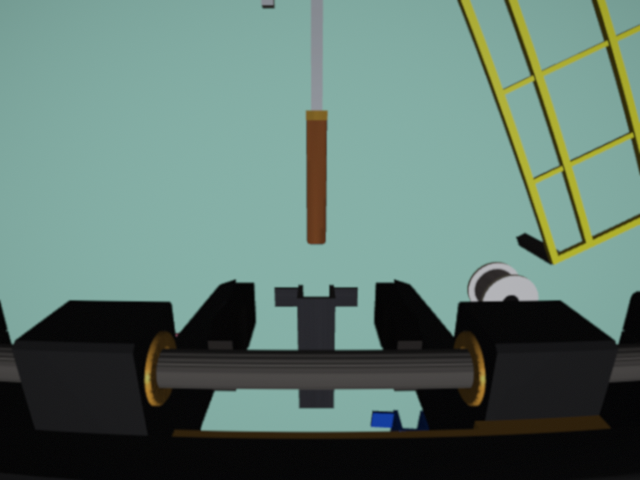

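View pics/top2.png

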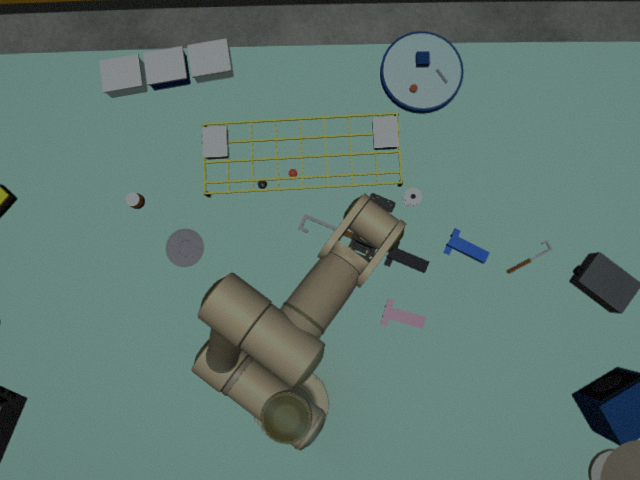

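The hook is fully out, flat, and let go: its handle runs from (316,243) to (317,110) in the wrist view. Next I'll look at the nut from above before regrasping.

Run:
```python
from h import *
c=load("w2")
a=atz(c,317,112,.018);b=atz(c,316,240,.018);print(a,b,np.degrees(np.arctan2(*(a-b)[1::-1])),np.linalg.norm(a-b))
goto([.62,-.01,.22],down(np.radians(2)))
snap("wrist","w3");print(get_obs()["t"])
```

```text
[ 0.52530141 -0.15121115  0.018     ] [ 0.47813392 -0.25477173  0.018     ] 65.51272784267732 0.11379616466834562
11.3833
```

View pics/w3.png

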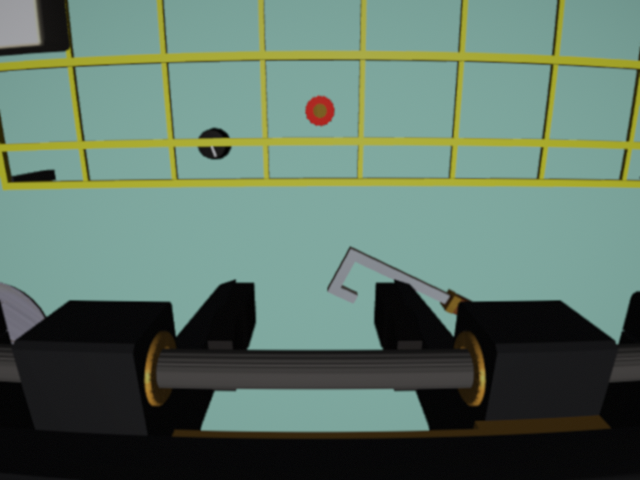

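The nut is at (320,111), the knob at (214,144), the shelf's front wire along row 184, and the hook's corner at (351,247).

Run:
```python
from h import *
c=load("w3")
print("nut",atz(c,320,111,.014),"knob",atz(c,214,143,.018))
a=atz(c,100,188,.061);b=atz(c,560,188,.061);print("front edge",a,b,atz(c,320,187,.061), np.degrees(np.arctan2(-(b-a)[0],(b-a)[1])))
print("hook corner",atz(c,351,247,.01),"lipend",atz(c,356,299,.01))
# feasibility of drag poses
for p in [(.56,-.08),(.56,-.03),(.36,-.04),(.36,-.12)]:
    for yd in (2,): print(p,ik([*p,.005],down(np.radians(yd))))
```

```text
nut [ 0.70438105 -0.01183377  0.014     ] knob [0.67390539 0.08173915 0.018     ]
front edge [0.63784513 0.16684793 0.061     ] [ 0.65158731 -0.21202148  0.061     ] [ 0.64411317 -0.01354163  0.061     ] -177.92270401698602
hook corner [ 0.57848601 -0.04713223  0.01      ] lipend [ 0.52307399 -0.05574187  0.01      ]
(0.56, -0.08) [-3.51133048e-01  6.75970109e-01  1.54354529e+00 -4.44089210e-16
  9.22077257e-01  1.18475669e+00]
(0.56, -0.03) [-2.64605321e-01  6.70278938e-01  1.55805859e+00 -4.44089210e-16
  9.13255129e-01  1.27128442e+00]
(0.36, -0.04) [-4.41026762e-01  4.75415074e-01  2.11264986e+00 -4.44089210e-16
  5.53527724e-01  1.09486298e+00]
(0.36, -0.12) [-6.36564628e-01  4.89122814e-01  2.06567413e+00 -4.44089210e-16
  5.86795710e-01  8.99325114e-01]
```

Run:
```python
from h import *
y=np.radians(65.9);d=np.array([np.cos(y),np.sin(y),0]);q=down(y)
g=np.array([.5005,-.2048,0])-.020*d
set_gripper(.06)
goto(g+[0,0,.08],q)
print(move_linear(g+[0,0,.005],q,vel=.12,f_stop=8), get_obs()["eef_pos"])
set_gripper(0);hold(.3);o=get_obs();print(o["finger_gap"],o["contact_force"],o["t"])
y2=np.radians(2.1);ux=np.array([np.cos(y2),np.sin(y2),0]);n=np.array([-ux[1],ux[0],0])
nut=np.array([.704,-.012,0]);q2=down(y2)
move_linear(g+[0,0,.035],q,vel=.12)
S=nut-.066*n-(.020+.290)*ux
goto(S+[0,0,.035],q2)
print(move_linear(S+[0,0,.006],q2,vel=.08,f_stop=8),get_obs()["eef_pos"])
snap("wrist","w4");snap("scene","s4");print(get_obs()["t"],S)
```

```text
False [ 0.4927418  -0.22319615  0.00557497]
0.017698508664410556 [-0.09500735  0.30389904  1.4358405 ] 14.9083
True [ 0.39665581 -0.08957517  0.0048785 ]
16.975 [ 0.39662668 -0.08931522  0.        ]
```

View pics/w4.png

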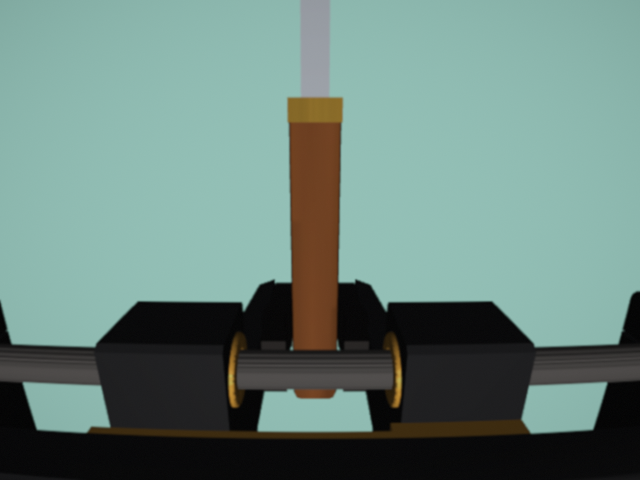

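View pics/s4.png

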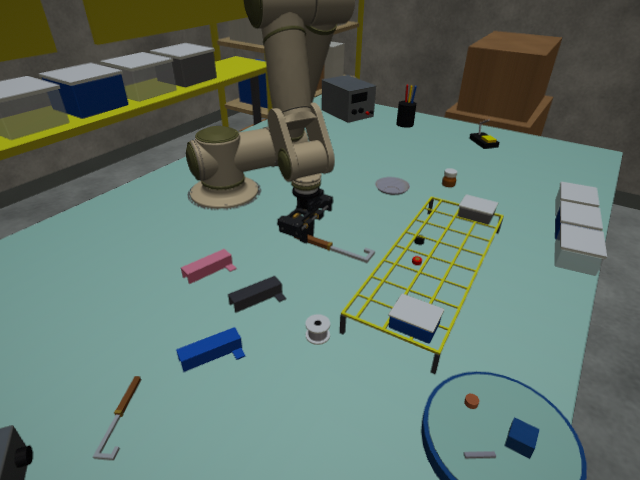

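The hook is held by its handle, straight ahead and flat, with its tip just in front of the shelf at scene (370,255). I'll advance it beside the nut.

Run:
```python
from h import *
y2=np.radians(2.1);ux=np.array([np.cos(y2),np.sin(y2),0]);n=np.array([-ux[1],ux[0],0]);q2=down(y2)
nut=np.array([.704,-.012,0])
print(get_obs()["contact_force"])
c=load("w4");a=atz(c,316,100,.018);b=atz(c,315.5,300,.018);print("axis",a,b,np.degrees(np.arctan2(*(a-b)[1::-1])))
G=nut-.066*n-(.020+.124)*ux
print(move_linear(G+[0,0,.006],q2,vel=.12,f_stop=15),get_obs()["contact_force"])
snap("wrist","w5");snap("top","t5");snap("scene","s5");print(get_obs()["t"],get_obs()["eef_pos"],G)
crop("scene0",340,190,520,325,4.4,"c50")
crop("s5",340,190,520,325,4.4,"c5");crop("t5",230,140,380,240,5,"c6")
```

```text
[-0.46628448  0.66067024  4.7992458 ]
axis [ 0.47636858 -0.08707741  0.018     ] [ 0.40401566 -0.08960275  0.018     ] 1.9989839262002764
False [-0.81626025 -0.13034314 -1.11525855]
18.6667 [ 0.56218024 -0.08325769  0.00604772] [ 0.5625152  -0.08323237  0.        ]
```

View pics/c5.png

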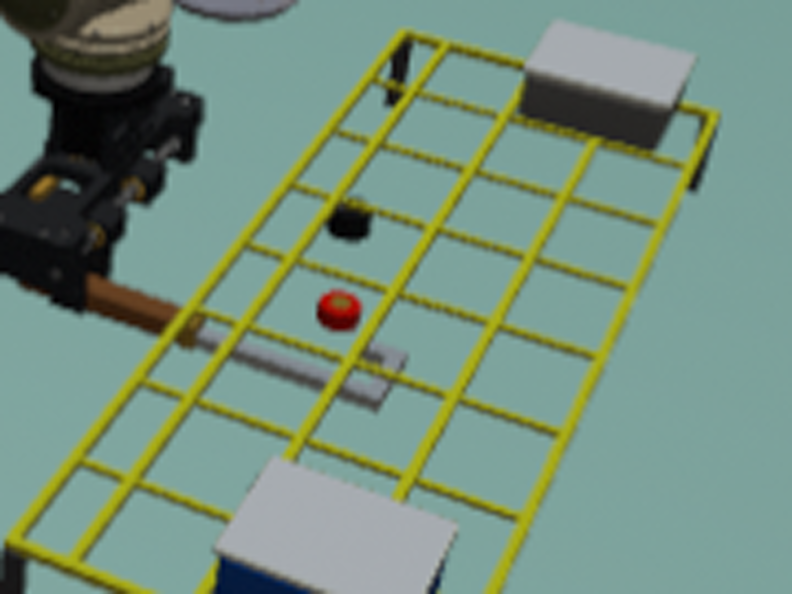

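View pics/c6.png

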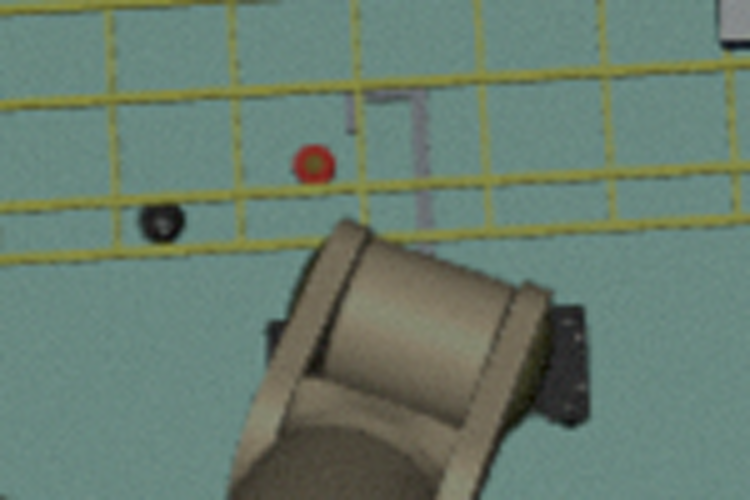

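View pics/w5.png

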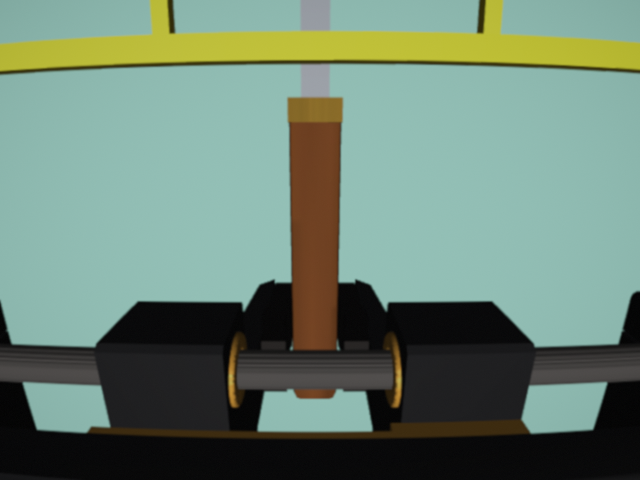

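Top crop: the lip's end at (352,133) is just past the nut's far side (314,145) and clear of it sideways. I'll shift sideways until the neck touches the nut, then pull.

Run:
```python
from h import *
y2=np.radians(2.1);ux=np.array([np.cos(y2),np.sin(y2),0]);n=np.array([-ux[1],ux[0],0]);q2=down(y2)
nut=np.array([.704,-.012,0])
G=nut-.0165*n-(.020+.124)*ux
print(move_linear(G+[0,0,.006],q2,vel=.08,f_stop=15),get_obs()["contact_force"])
print(move_linear(G-.04*ux+[0,0,.006],q2,vel=.06,f_stop=15),get_obs()["contact_force"])
snap("top","t6");snap("scene","s6");print(get_obs()["t"],get_obs()["eef_pos"])
crop("s6",340,190,520,325,4.4,"c7");crop("t6",230,140,380,240,5,"c8")
```

```text
False [ 0.49933649  0.3430299  -1.41276048]
False [-0.20170364  0.14165828 -0.95481018]
20.35 [ 0.52105134 -0.0352736   0.00597575]
```

View pics/c7.png

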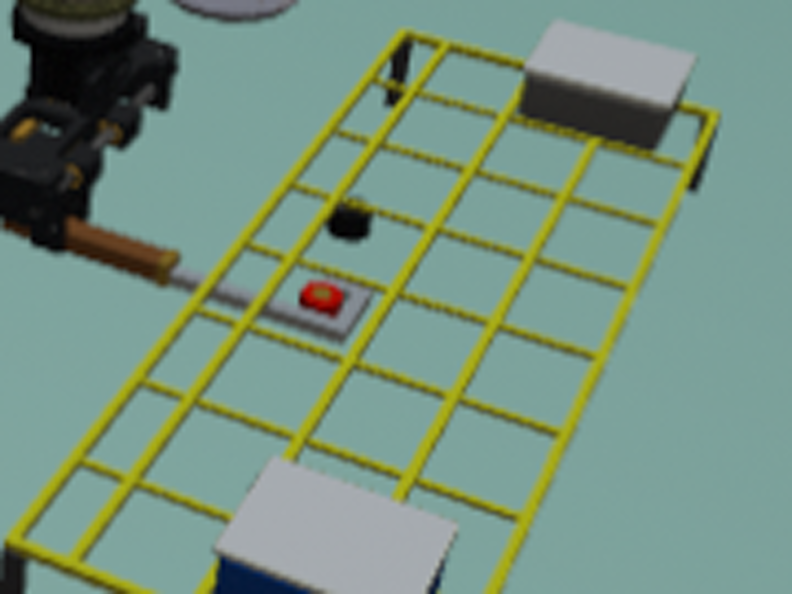

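View pics/c8.png

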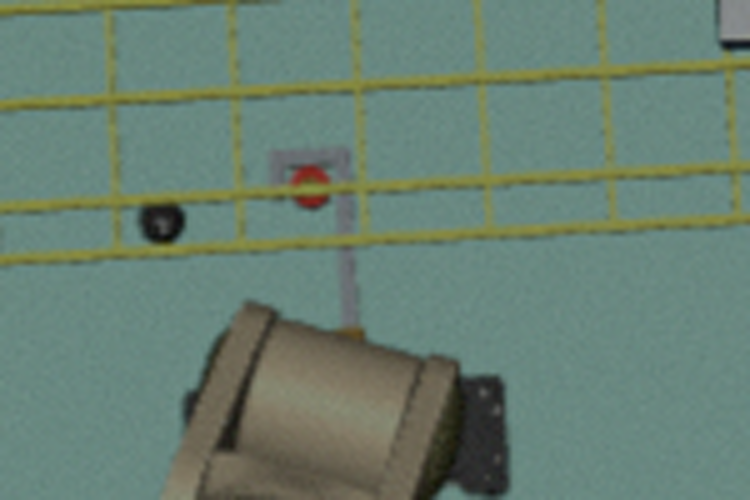

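The nut is caught in the pocket (top crop: nut (310,188) between neck and lip). I'll pull it clear, lift the hook off, and lay it to the right.

Run:
```python
from h import *
y2=np.radians(2.1);ux=np.array([np.cos(y2),np.sin(y2),0]);n=np.array([-ux[1],ux[0],0]);q2=down(y2)
e=get_obs()["eef_pos"];e[2]=.006
p=e-.155*ux
print(move_linear(p,q2,vel=.08,f_stop=15),get_obs()["contact_force"]);hold(.2)
p2=p+.003*ux;move_linear(p2,q2,vel=.05)
u=np.array([0,0,.04]);move_linear(p2+u,q2,vel=.1);
L=p2-.12*n; move_linear(L+u,q2,vel=.15)
print(move_linear(L,q2,vel=.06,f_stop=8),get_obs()["eef_pos"],get_obs()["contact_force"])
set_gripper(.05);hold(.3)
move_linear(L+[0,0,.12],q2,vel=.2)
goto([.47,-.02,.22],q2)
snap("wrist","w7");print(get_obs()["t"])
```

```text
False [ 0.70379696  0.26835822 -0.97598467]
False [ 0.3736512  -0.16077894  0.00615933] [ 0.49292062 -0.93000658 -1.62524585]
27.7333
```

View pics/w7.png

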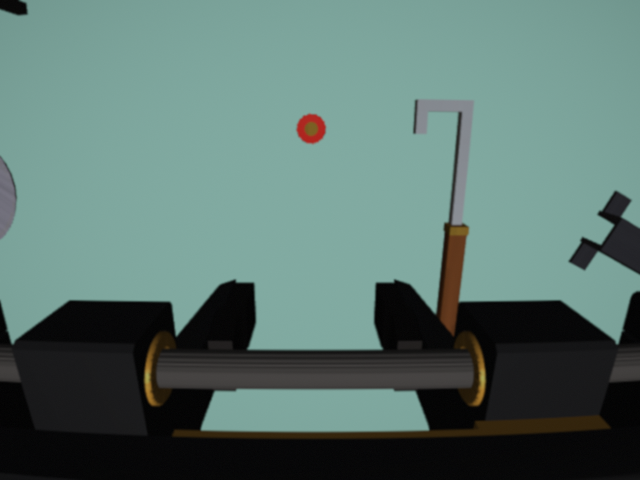

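The nut is free at (311,128), and the hook lies flat to the right, about 100 px away. I'll pick up the nut and look at the dish.

Run:
```python
from h import *
q2=down(np.radians(2.1))
N=atz(load("w7"),311,128,.014);print(N);N[2]=0
set_gripper(.06)
goto(N+[0,0,.07],q2)
print(move_linear(N+[0,0,.004],q2,vel=.1,f_stop=8))
set_gripper(0);o=get_obs();print(o["finger_gap"],o["contact_force"])
move_linear(N+[0,0,.15],q2,vel=.2)
q3=down(np.radians(35))
goto([.40,.27,.20],q3);snap("wrist","w8");print(get_obs()["t"],get_obs()["finger_gap"])
```

```text
[ 0.53851612 -0.01458172  0.014     ]
False
0.024743187234826488 [-0.23051238 -0.06502081  1.31389711]
32.375 0.024972127975034383
```

View pics/w8.png

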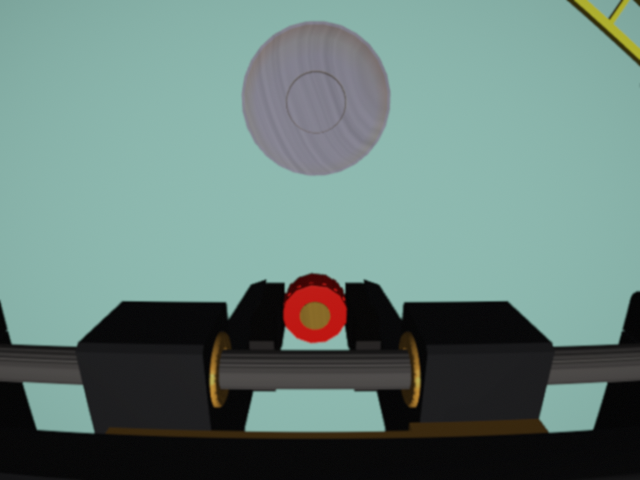

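The dish shows its rim centred at (316,98) and its inner floor circle at (316,102). The nut is held at (315,310). The sides slope, so I'll release slightly above the floor.

Run:
```python
from h import *
c=load("w8");D=atz(c,316,102,.004);print(D,atz(c,316,98,.026));D[2]=0
q3=down(np.radians(35))
goto(D+[0,0,.08],q3)
print(move_linear(D+[0,0,.016],q3,vel=.06,f_stop=5),get_obs()["eef_pos"],get_obs()["contact_force"])
set_gripper(.036);hold(.3)
move_linear(D+[0,0,.12],q3,vel=.15)
goto([.40,.27,.22],q3);hold(.3);snap("wrist","w9");snap("scene","s9");snap("top","t9");print(get_obs()["t"],get_obs()["finger_gap"])
crop("t9",130,180,430,300,2.6,"c9")
```

```text
[0.47624818 0.32065279 0.004     ] [0.47764922 0.32173198 0.026     ]
False [0.47645623 0.3207399  0.0163681 ] [0.53725347 0.75484815 0.0365934 ]
36.8083 0.03620785380938872
```

View pics/w9.png

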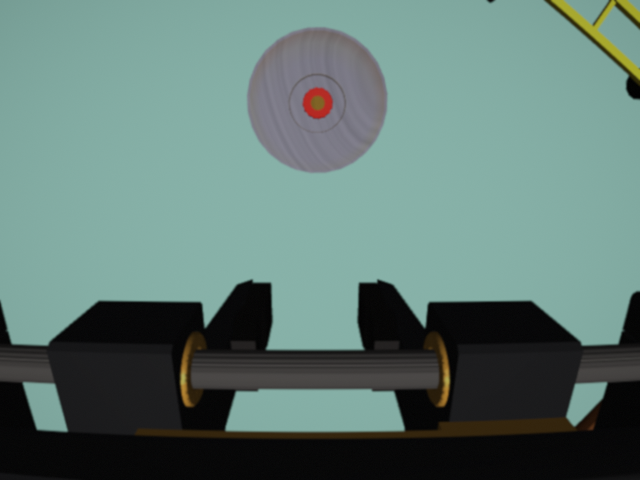

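View pics/s9.png

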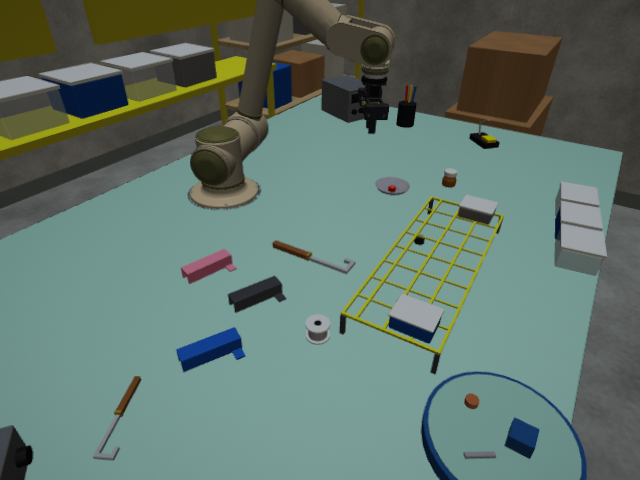

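View pics/t9.png

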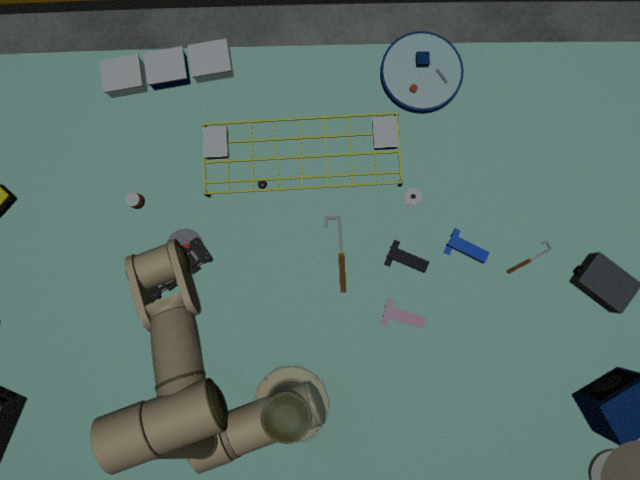

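The nut is centred on the dish floor (317,103), and the hook lies flat in front of the shelf with its tip at top (333,218). The knob (262,184), spool (413,197) and jar (135,200) haven't moved. Handing in.

Run:
```python
from h import *
job_done();print(get_obs()["t"])
```

```text
the job is handed in; nothing more can be done
the job is handed in; nothing more can be done
```

I finished the job and handed it in at about 37 s of the 72 s allowed; the hand-in call gives no verdict.

- **Hook out of the sleeve:** I drew it out by its bare neck, laid it flat and let go, then took it again by the wooden handle.
- **Nut from under the shelf:** I slid the hook in beside the nut, caught it in the pocket and dragged it to about 0.1 m in front of the shelf. The gripper stayed in front of the shelf until the nut was out.
- **Putting down:** I lifted the hook off the nut, laid it flat on the bench clear of the shelf, and placed the nut in the steel dish.

**Last checks:** The wrist picture shows the nut resting in the middle of the dish floor. The scene and top pictures show the hook flat in front of the shelf. The knob, spool and jar are at the same pixels as at the start, and the gripper is empty and clear of everything.

**Disagreements:**
- The first position estimates from the scene camera differed from the top camera by about 5 mm for the nut and up to 17 mm for the dish. I used close-up wrist views instead, and they agreed with the top camera to within a few millimetres.
- While I set the hook down before the drag, the 8 N stop tripped at bench contact. The reading was about 5 N afterwards and did no harm.

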